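# Pull the charged battery pack and park it against the guard bar

## Robot

A 7-joint arm with a two-finger parallel gripper is mounted at the origin on the work surface. World frame = base frame: x ahead of the robot, y to its left, z up, the work surface at z = 0. Lengths are in m, angles in rad, forces in N, time in s.
With the tool pointing down it reaches from about 0.425 to 0.95 m from the base axis. Payload 4.7 kg.
Tool frame: the origin (TCP) lies on the centre line of the jaws, within the pads' length; the fingertips stand 19 mm ahead of it and the grasp point (between the pads) is the TCP (tcp_to_tips is the distance from the TCP to the fingertips, in m); z points along the fingers, y is the direction in which the jaws open and shut (so a half turn about z gives the same grasp; the last joint's range is limited). The gripper opens to 87 mm and grips with 3 to 60 N. Pads are 19 mm wide; open, the fingers measure 117 mm over their backs; the gripper's body (75 mm by 190 mm) begins 51 mm behind the grasp point.
Start: joints at [1.31, 0.469, -0.049, 1.532, 0.024, 1.141, -0.082], TCP at [0.155, -0.657, 0.242] pointing down, gripper open.
Joint ranges: [-2.59, 2.59], [-0.33, 1.99], [-1.39, 1.29], [0.1, 2.45], [-1.04, 4.18], [0.21, 1.99], [-2.66, 2.66]. Speed limits (rad/s): [2.57, 2.57, 3.14, 3.14, 3.14, 3.14, 3.14].

## Interface

Orientations are given as a rotation vector (axis times angle).
In Python, from cell import observe, get_image, hand_in, trace, tcp_to_tips gives the robot as it stands.
- The arm moves only by the shell command python3 -m handwheel 'ROWS' [FORCE]. ROWS is JSON, a list of rows, each an object of numbers: "tx", "ty", "tz": the shift along the tool's x, y, z in cm; "yaw": the turn about the tool's z in rad; "hand": the opening, from -1 (shut) to 1 (fully open). A call has exactly 10 rows; each row is the pose to reach, as a shift and turn from the pose measured when the call began, along the tool's axes at that moment; what a row does not reach only later rows make up. A row lasts 1/8 s, in which the tool goes at most 62.5 mm and 10.7 degrees, less where a joint would pass 70% of its speed; a pose out of reach is approached as far as the arm can. A call with a gripper value outside its range is refused whole. The fingers move at their own pace and stop on an object; FORCE is the grip in N (left out, the last holds). Time passes only in rows, so rows that repeat a pose let the fingers close, or fill a call up. It gives the time, the measured TCP pose, the force and the opening at its end, in the units of the state.
- observe(): the state, without advancing time (a new reading comes with each control period).
- get_image(name): name is "side" or "top" or "wrist"; returns a dict with "pixels" (480x640x3 uint8, red, green, blue), "mtx" (3x3 intrinsics, pixels), "R" (3x3) and "t" (3): a world point X has camera coordinates R X + t. Camera axes: x right, y down, z forward; pixel columns grow to the right and rows downward; lengths in m; the calibration is good to about 2 mm. A picture is of the moment at which its call begins. There is no depth.
- hand_in(): hands the job in, once; it reports no verdict.
Trained networks look in the newest picture that a camera, given by its name, has taken for a name from the list of things; names that differ only in an ending like _2 or _b are one class to them, and where a whole thing is asked for, a point or a joint stands for the part that bears it (a point fixed in the world has none). Each returns a list of dicts, best first, with "conf" (0 to 1); they miss things now and then, are a little off and sometimes report something else, mostly with a low value. They report only what shows in the picture. A call takes as long as a camera call. They do not tell look-alikes from the thing itself.
- trace(camera, name): "region" (480x640 bool, what is visible of it) and "bbox" ([left, top, right, bottom] in pixels, round what is visible of it).
The state is a dict: "t": time; "joints": joint angles; "joint_vel": joint speeds; "tau": joint torques, N m; "eef_pos": TCP position; "ee_rot": TCP orientation; "wrist_force": force on the tool from outside, world axes, zero at the start; "wrist_torque": the same for the moment, N m; "width": finger opening in m.
Only numpy, scipy, OpenCV 4.12 (cv2) and the standard library are available. Lean on these libraries where they do the work, as an engineer would, in place of code of your own. Each camera call takes 0.05 s, during which the arm holds its last target. There are 200 camera calls.

## Task

The battery pack with the finger well in its top is charged: pull it out of its bay in the bench charger, against the sprung catch, and leave the other pack in its bay. Slide the pulled pack along the bench without lifting it, turn it so that its contact nose faces the sliding guard bar, and park it with the end of the nose square and touching the bar's front face, within the bar's length. Ease it up to the bar: do not shove the bar along its rods, do not move the charger's other pack, and leave the cans and printing tools where they stand.

Things in the scene. Friction and masses are not known exactly. Their poses are not given: they have to be found in the camera images.
- pack: The pack to pull: black battery pack, 150 mm long (own x), 78 wide, 54 high. Origin: centre of underside. +x end (x 55 to 75 mm): nose 60 wide, z 10 to 44, brass contacts. Open-topped finger well x -63 to -23 mm, 52 wide, floor at z 16; the 12 mm front wall beyond it (x -75 to -63, 54 high) can be hooked from inside with shut fingertips, or pinched. About 0.45 kg, varies.
- pack_well (a point): Centre of the mouth of the pack's finger well: x = -43 mm, y = 0, z = 54 mm in the pack's frame; same axes as the pack.
- pack_nose (a point): Centre of the end face of the pack's contact nose: x = 75 mm, y = 0, z = 27 mm in the pack's frame; same axes as the pack.
- spare: The other pack, to be left in its bay: black, flat-topped with no well, 120 mm long (own x from -45 to 75 mm), otherwise of the same section; same axes and origin placing as the pack.
- charger: Fixed grey charger, 110 mm deep (own x), 237 wide, 68 high; origin: centre of underside. Bay mouths at x -55 mm face its own -x. Bays at y -56 and +56 mm, 81 wide, roof at z 58 to 68. A pack at home lies nose inward, origin at x -42 mm, axes along the charger's; either pack in either bay. Sprung rollers hold it: 10 to 20 N along -x frees it; clear after 90 mm.
- guard_bar (a joint): How far the guard bar has been slid along its rods, m; grows away from the bar's front face. It stays where it is left, and gives way at about 9 N.
- bar_face (a point): Centre of the rubber-faced front of the guard bar, 27 mm above the bench; own x points into the bar (the face looks to -x), own y along the bar. The bar is an aluminium upright 150 mm long, 16 mm thick, from 3 to 49 mm above the bench, on two rods behind it.
- ink_can: Bystander: open dark steel ink can, 84 mm across, 70 mm high, origin under its centre.
- ink_tin: Bystander: closed ink tin, 86 mm across, 62 mm high, origin under its centre.
- muller: Bystander: glass ink muller standing on its 76 mm foot, 105 mm high, origin under its centre.
- brayer: Bystander: ink roller lying flat, rubber roll 110 mm long and 40 mm across, wooden handle, about 170 mm long over all.
- knife: Bystander: ink knife lying flat, 200 mm long, wooden handle.
There are look-alikes about, which are no part of the job. What is shaped like the part that bears guard_bar but blue is not meant. What is shaped like the pack but blue is not meant.

How it is judged:
By the outcome, as a careful person would: the job done as asked, in the order asked, and still so for the second after the job is handed in, with the robot touching nothing.
It also fails if it takes over 72 s, if anything falls off the work surface, if the arm or the gripper's body presses on something with over 40 N, if the wrist force passes 120 N, or if a joint passes its speed limit or range.

## Working session

There is one attempt and no reset: what is moved stays moved. The work goes in short steps, Python scripts to look and compute and a shell command to move; the robot and the scene stay as the last step left them, time stands still between calls to the robot, and variables do not carry over. Pictures are saved under pics/ and viewed, and the job is handed in when it is done.

```bash
ls; mkdir -p pics
python3 - <<'E'
from cell import *
import cv2,numpy as np
o=observe();print(o['t'],o['eef_pos'],o['ee_rot'],o['width'],o['wrist_force'],tcp_to_tips)
for c in("top","side"):
    g=get_image(c);cv2.imwrite(f'pics/{c}0.png',g['pixels'][...,::-1]);np.savez(f'{c}.npz',**g)
    print(c,(-g['R'].T@g['t']).round(3))
    for n in("pack","spare","charger","guard_bar"):
        print(n,[(round(float(r['conf']),2),[int(v) for v in r['bbox']]) for r in trace(c,n)])
E
```

```text
pics
0.0 [ 0.15495533 -0.65638251  0.24047709] [-3.11855022e+00 -3.63233226e-01  5.05451183e-04] 0.08682607445771351 [-0.14663036  0.18943107  0.55217312] 0.019
top [ 0.314 -0.02   1.477]
pack [(0.73, [389, 290, 443, 358]), (0.68, [358, 165, 395, 204])]
spare [(0.7, [367, 214, 384, 251])]
charger [(0.72, [374, 161, 441, 268])]
guard_bar [(0.95, [175, 348, 242, 375]), (0.85, [208, 117, 275, 143]), (0.28, [372, 119, 451, 148])]
side [-0.146  0.825  0.801]
pack [(0.67, [417, 209, 488, 268]), (0.56, [289, 181, 335, 217])]
spare [(0.74, [261, 155, 316, 194]), (0.6, [330, 194, 367, 238])]
charger [(0.87, [304, 160, 405, 235])]
guard_bar [(0.78, [323, 358, 398, 430]), (0.72, [139, 218, 202, 270])]
```

View pics/top0.png

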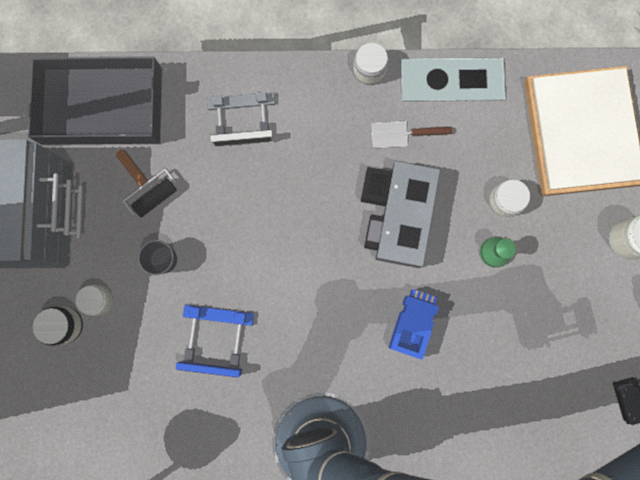

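View pics/side0.png

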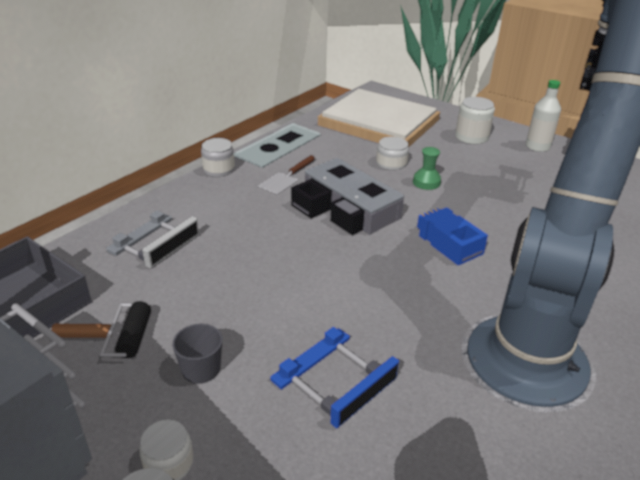

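Run:
```python
import cv2,numpy as np
g=np.load('top.npz');im=g['pixels'][...,::-1]
a=cv2.resize(im[145:275,345:475],(520,520),interpolation=cv2.INTER_CUBIC)
b=cv2.resize(im[80:160,195:290],(760,640),interpolation=cv2.INTER_CUBIC)[:, :]
cv2.imwrite('pics/a.png',a);cv2.imwrite('pics/b.png',b[:600])
s=np.load('side.npz')['pixels'][...,::-1]
cv2.imwrite('pics/c.png',cv2.resize(s[145:250,250:420],(800,494),interpolation=cv2.INTER_CUBIC))
```

```text
(no output)
```

View pics/a.png

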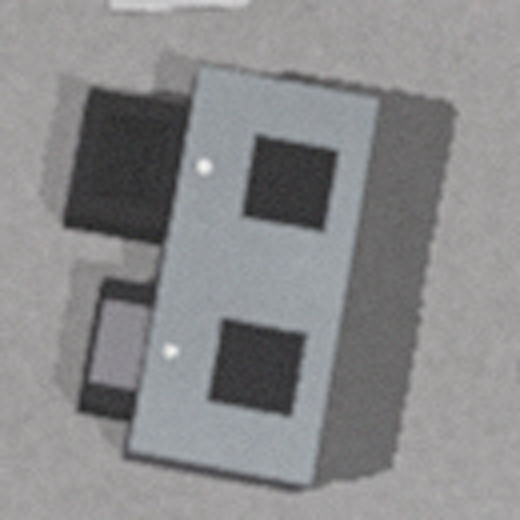

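View pics/b.png

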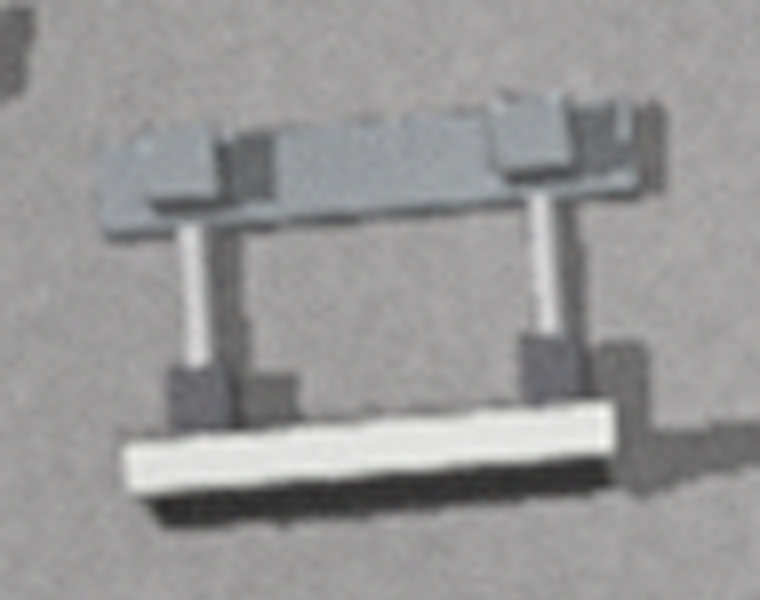

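View pics/c.png

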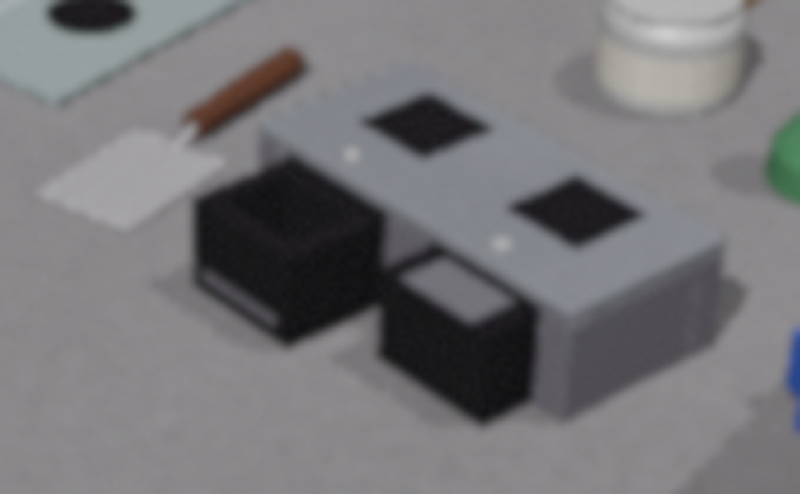

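The picture shows three pack-like things in the top view: black with an open well at (376,185), which is the target; black, flat-topped and shorter at (375,232), the spare; and blue at (415,322), a look-alike. The crop confirms the first has the well. The bar is the grey one at (240,138); the one at (208,368) is blue and not meant.

```bash
cat > h.py <<'E'
import numpy as np,cv2
def ray(g,p,z):
    c=-g['R'].T@g['t'];d=g['R'].T@np.linalg.inv(g['mtx'])@np.r_[p,1.];return (c+d*(z-c[2])/d[2])[:2]
def proj(g,X):
    q=g['mtx']@(g['R']@np.asarray(X,float)+g['t']);return q[:2]/q[2]
def fr(x,y,a):  # 2D frame -> fn local to world
    c,s=np.cos(a),np.sin(a);return lambda u,v:np.array([x+c*u-s*v,y+s*u+c*v])
E
python3 - <<'E'
from h import *
from scipy.optimize import least_squares
g=np.load('top.npz')
a=lambda p:(np.array(p)+.5)/4-.5+[345,145]
b=lambda p:(np.array(p)+.5)/8-.5+[195,80]
ch=[ray(g,a(p),.068) for p in[(197,67),(380,97),(312,487),(127,457)]]
print('charger corners',np.round(ch,4),[round(np.linalg.norm(ch[i]-ch[(i+1)%4]),4) for i in range(4)])
# front edge corners x=-.055 : left side of image; charger x axis ~ -y world
loc=[(-.055,.1185),(.055,.1185),(.055,-.1185),(-.055,-.1185)]
f=lambda q:np.concatenate([fr(*q)(*l)-w for l,w in zip(loc,ch)])
r=least_squares(f,[.62,-.2,-1.6]);q=r.x;print('charger',q.round(4),np.degrees(q[2]),'res',r.fun.round(4))
C=fr(*q);
for y in(.056,):
    P=C(-.042,y);print('pack org',P,'well',fr(*P,q[2])(-.043,0),'wall',fr(*P,q[2])(-.069,0))
print('front wall seen',[ray(g,a(p),.054).round(4) for p in[(92,88),(65,226)]],'model',C(-.117,.095),C(-.117,.017))
B=[ray(g,b(p),.049) for p in[(130,493),(615,455)]];print('bar',B,np.linalg.norm(B[0]-B[1]))
d=B[0]-B[1];d/=np.linalg.norm(d);n=np.array([d[1],-d[0]]);m=(B[0]+B[1])/2
print('mid',m,'normal',n,np.degrees(np.arctan2(n[1],n[0])),'pack org at park',m-.075*n,'wall',m-.144*n)
E
```

```text
charger corners [[ 0.6651 -0.181 ]
 [ 0.6459 -0.2897]
 [ 0.4134 -0.2432]
 [ 0.4318 -0.1353]] [np.float64(0.1104), np.float64(0.2372), np.float64(0.1095), np.float64(0.2378)]
charger [ 0.539  -0.2123 -1.7622] -100.96672481520908 res [ 0.0007  0.0002 -0.001   0.0009 -0.0011 -0.0006  0.0014 -0.0005]
pack org [ 0.6020169  -0.18170526] well [ 0.61019718 -0.13949053] wall [ 0.61514339 -0.11396534]
front wall seen [array([ 0.6562, -0.1191]), array([ 0.5719, -0.1017])] model [ 0.6545726  -0.11549423] [ 0.57799704 -0.1006556 ]
bar [array([0.72364533, 0.26119404]), array([0.73432252, 0.11360624])] 0.1479735139998979
mid [0.72898392 0.18740014] normal [0.99739335 0.07215609] 4.137835591886886 pack org at park [0.65417942 0.18198843] wall [0.58535928 0.17700966]
```

```bash
python3 -m handwheel '[{"tx":4,"ty":-3,"yaw":0.04,"hand":0},{"tx":9,"ty":-6.5,"yaw":0.08,"hand":-0.08},{"tx":14,"ty":-10,"yaw":0.12,"hand":-0.08},{"tx":19,"ty":-14,"yaw":0.17,"hand":-0.08},{"tx":24,"ty":-17.5,"yaw":0.21,"hand":-0.08},{"tx":29,"ty":-21,"yaw":0.26,"hand":-0.08},{"tx":34,"ty":-25,"yaw":0.3,"hand":-0.08},{"tx":39,"ty":-28.5,"yaw":0.34,"hand":-0.08},{"tx":44,"ty":-32,"yaw":0.38,"hand":-0.08},{"tx":48,"ty":-35,"yaw":0.42,"hand":-0.08}]' 20
cat >> h.py <<'E'
from scipy.spatial.transform import Rotation as Ro
def goto(o,x,y,z,yaw_y):
    "shift cm, yaw for tool y heading yaw_y (deg, mod 180)"
    R=Ro.from_rotvec(o['ee_rot']).as_matrix();s=R.T@(np.array([x,y,z])-o['eef_pos'])*100
    h=np.degrees(np.arctan2(R[1,1],R[0,1]));d=(yaw_y-h+90)%180-90
    print('t',round(o['t'],2),'pos',np.round(o['eef_pos'],4),'hy',h.round(2),'w',round(o['width'],4),'F',np.round(o['wrist_force'],2),'zax',R[:,2].round(3),'\n shift cm',s.round(2),'yaw',np.radians(-d).round(3))
E
python3 -c "
from h import *;from cell import *;goto(observe(),.6148,-.1140,.042,-101)"
```

```text
t 0.5 pos [ 0.1551 -0.6569  0.2416] hy -76.72 w 0.0871 F [ 0.24 -0.33  0.43] zax [ 0. -0. -1.] 
 shift cm [ 57.21 -42.28  19.96] yaw 0.424invalid input at $[0]: expected keys tx, ty, tz, yaw, hand
```

All keys are required in each row.

```bash
python3 -m handwheel '[{"tx":4,"ty":-3,"tz":0,"yaw":0.04,"hand":0},{"tx":9,"ty":-6.5,"tz":0,"yaw":0.08,"hand":-0.08},{"tx":14,"ty":-10,"tz":0,"yaw":0.12,"hand":-0.08},{"tx":19,"ty":-14,"tz":0,"yaw":0.17,"hand":-0.08},{"tx":24,"ty":-17.5,"tz":0,"yaw":0.21,"hand":-0.08},{"tx":29,"ty":-21,"tz":0,"yaw":0.26,"hand":-0.08},{"tx":34,"ty":-25,"tz":0,"yaw":0.3,"hand":-0.08},{"tx":39,"ty":-28.5,"tz":0,"yaw":0.34,"hand":-0.08},{"tx":44,"ty":-32,"tz":0,"yaw":0.38,"hand":-0.08},{"tx":48,"ty":-35,"tz":0,"yaw":0.42,"hand":-0.08}]' 20
python3 -c "
from h import *;from cell import *;goto(observe(),.6148,-.1140,.042,-101)"
```

```text
t: 1.75
eef_pos: [0.5435, -0.2037, 0.2419]
ee_rot: [-3.127, 0.295, -0.002]
wrist_force: [1.1, -0.5, 0.0]
width: 0.0401
t 1.75 pos [ 0.5435 -0.2037  0.2419] hy -100.77 w 0.0401 F [ 1.13 -0.54  0.02] zax [ 0.001  0.    -1.   ] 
 shift cm [  5.31 -10.14  20.  ] yaw 0.004
```

```bash
python3 -m handwheel '[{"tx":2,"ty":-4,"tz":0,"yaw":0,"hand":-0.08},{"tx":4,"ty":-8,"tz":0,"yaw":0,"hand":-0.08},{"tx":5.3,"ty":-10.1,"tz":2,"yaw":0,"hand":-0.08},{"tx":5.3,"ty":-10.1,"tz":5,"yaw":0,"hand":-0.08},{"tx":5.3,"ty":-10.1,"tz":8,"yaw":0,"hand":-0.08},{"tx":5.3,"ty":-10.1,"tz":10,"yaw":0,"hand":-0.08},{"tx":5.3,"ty":-10.1,"tz":12,"yaw":0,"hand":-0.08},{"tx":5.3,"ty":-10.1,"tz":12,"yaw":0,"hand":-0.08},{"tx":5.3,"ty":-10.1,"tz":12,"yaw":0,"hand":-0.08},{"tx":5.3,"ty":-10.1,"tz":12,"yaw":0,"hand":-0.08}]' >/dev/null
python3 - <<'E'
from h import *;from cell import *
goto(observe(),.6148,-.1140,.042,-101)
for c in('wrist','side'):
    g=get_image(c);im=np.ascontiguousarray(g['pixels'][...,::-1])
    P=fr(.602,-.1817,np.radians(-100.97))
    for u,v in[(-.075,.039),(-.075,-.039),(-.063,.026),(-.063,-.026),(-.023,.026),(-.023,-.026)]:
        cv2.circle(im,tuple(int(round(k)) for k in proj(g,[*P(u,v),.054])),2,(0,0,255),-1)
    cv2.imwrite(f'pics/{c}1.png',im if c=='wrist' else cv2.resize(im[120:270,240:440],(800,600)))
E
```

```text
t 3.0 pos [ 0.6153 -0.1144  0.1232] hy -100.77 w 0.0399 F [ 0.33 -0.58  0.48] zax [ 0.003 -0.    -1.   ] 
 shift cm [-0.08 -0.03  8.12] yaw 0.004
```

View pics/wrist1.png

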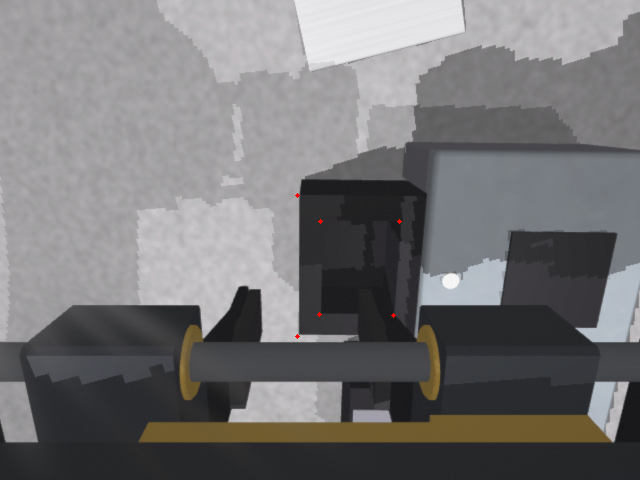

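View pics/side1.png

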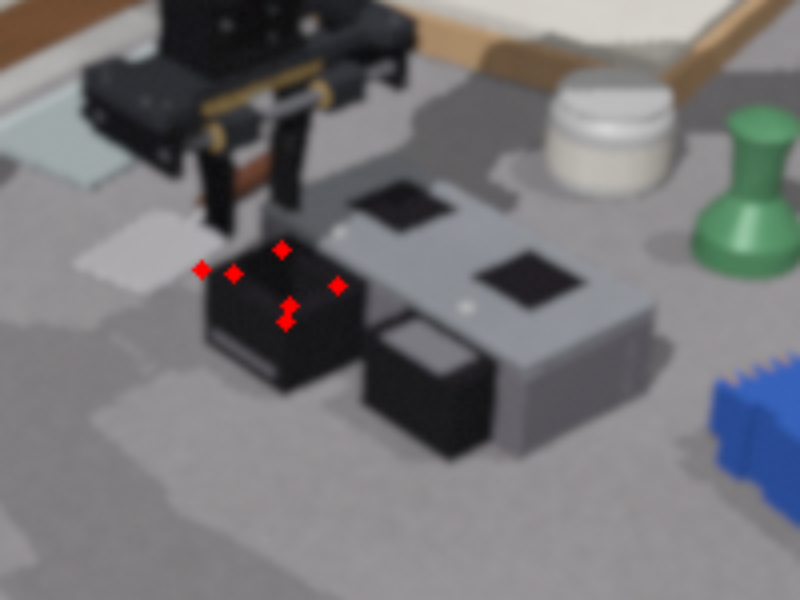

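```bash
python3 -m handwheel '[{"tx":0.05,"ty":0.1,"tz":1.5,"yaw":0,"hand":-0.08},{"tx":0.05,"ty":0.1,"tz":3,"yaw":0,"hand":-0.08},{"tx":0.05,"ty":0.1,"tz":4.5,"yaw":0,"hand":-0.08},{"tx":0.05,"ty":0.1,"tz":6,"yaw":0,"hand":-0.08},{"tx":0.05,"ty":0.1,"tz":7.2,"yaw":0,"hand":-0.08},{"tx":0.05,"ty":0.1,"tz":8,"yaw":0,"hand":-0.08},{"tx":0.05,"ty":0.1,"tz":8.1,"yaw":0,"hand":-0.08},{"tx":0.05,"ty":0.1,"tz":8.1,"yaw":0,"hand":-0.5},{"tx":0.05,"ty":0.1,"tz":8.1,"yaw":0,"hand":-1},{"tx":0.05,"ty":0.1,"tz":8.1,"yaw":0,"hand":-1}]' 30
python3 -c "
from h import *;from cell import *;goto(observe(),.6148,-.1140,.042,-101)"
```

```text
t: 4.35
eef_pos: [0.6158, -0.1156, 0.0424]
ee_rot: [-3.128, 0.295, -0.005]
wrist_force: [0.3, -0.6, 0.1]
width: 0.0178
t 4.35 pos [ 0.6158 -0.1156  0.0424] hy -100.77 w 0.0178 F [ 0.25 -0.56  0.09] zax [ 0.003 -0.    -1.   ] 
 shift cm [-0.13 -0.14  0.04] yaw 0.004
```

```bash
python3 -m handwheel '[{"tx":0,"ty":0,"tz":0,"yaw":0,"hand":-1},{"tx":0,"ty":0,"tz":0,"yaw":0,"hand":-1},{"tx":0,"ty":0,"tz":0,"yaw":0,"hand":-1},{"tx":0,"ty":-0.3,"tz":0,"yaw":0,"hand":-1},{"tx":0,"ty":-0.6,"tz":0,"yaw":0,"hand":-1},{"tx":0,"ty":-1,"tz":0,"yaw":0,"hand":-1},{"tx":0,"ty":-1.5,"tz":0,"yaw":0,"hand":-1},{"tx":0,"ty":-2,"tz":0,"yaw":0,"hand":-1},{"tx":0,"ty":-2.5,"tz":0,"yaw":0,"hand":-1},{"tx":0,"ty":-3,"tz":0,"yaw":0,"hand":-1}]' 40
python3 -c "
from h import *;from cell import *;goto(observe(),.6148,-.1140,.042,-101)"
```

```text
t: 5.6
eef_pos: [0.6213, -0.0871, 0.0424]
ee_rot: [3.126, -0.297, 0.005]
wrist_force: [-1.6, -2.6, 1.1]
width: 0.0115
t 5.6 pos [ 0.6213 -0.0871  0.0424] hy -100.84 w 0.0115 F [-1.57 -2.64  1.05] zax [ 0.003 -0.001 -1.   ] 
 shift cm [-0.13  2.77  0.04] yaw 0.003
```

```bash
python3 -m handwheel '[{"tx":0,"ty":-0.7,"tz":0,"yaw":0,"hand":-1},{"tx":0,"ty":-1.5,"tz":0,"yaw":0,"hand":-1},{"tx":0,"ty":-2.3,"tz":0,"yaw":0,"hand":-1},{"tx":0,"ty":-3.2,"tz":0,"yaw":0,"hand":-1},{"tx":0,"ty":-4.1,"tz":0,"yaw":0,"hand":-1},{"tx":0,"ty":-5,"tz":0,"yaw":0,"hand":-1},{"tx":0,"ty":-6,"tz":0,"yaw":0,"hand":-1},{"tx":0,"ty":-7,"tz":0,"yaw":0,"hand":-1},{"tx":0,"ty":-8,"tz":0,"yaw":0,"hand":-1},{"tx":0,"ty":-9,"tz":0,"yaw":0,"hand":-1}]'
python3 - <<'E'
from h import *;from cell import *
goto(observe(),.583,.177,.042,4.1)
a=get_image('top')['pixels'][100:300,180:480,::-1];b=get_image('side')['pixels'][120:420,150:450,::-1]
cv2.imwrite('pics/p2.png',np.hstack([cv2.resize(a,(450,300)),cv2.resize(b,(300,300))]))
E
```

```text
t: 6.85
eef_pos: [0.6384, 0.0018, 0.0424]
ee_rot: [3.126, -0.297, 0.005]
wrist_force: [0.1, -4.5, 1.0]
width: 0.0117
t 6.85 pos [0.6384 0.0018 0.0424] hy -100.85 w 0.0117 F [ 0.06 -4.48  1.01] zax [ 0.003 -0.002 -1.   ] 
 shift cm [ -8.73 -16.16  -0.  ] yaw 1.31
```

View pics/p2.png

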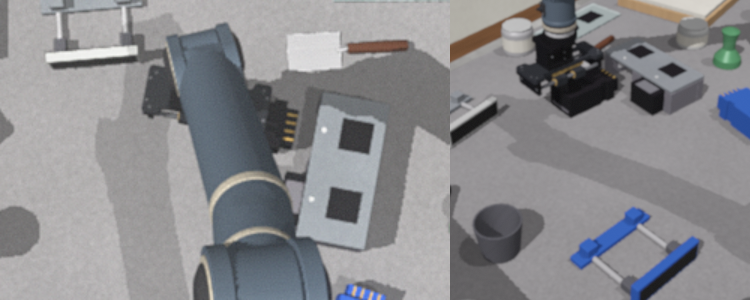

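```bash
python3 -m handwheel '[{"tx":-1,"ty":-1,"tz":0,"yaw":0,"hand":-1},{"tx":-2.5,"ty":-2.5,"tz":0,"yaw":0,"hand":-1},{"tx":-4,"ty":-4,"tz":0,"yaw":0,"hand":-1},{"tx":-5.5,"ty":-5.5,"tz":0,"yaw":-0.03,"hand":-1},{"tx":-7,"ty":-7,"tz":0,"yaw":-0.09,"hand":-1},{"tx":-8.5,"ty":-8.5,"tz":0,"yaw":-0.15,"hand":-1},{"tx":-10,"ty":-10,"tz":0,"yaw":-0.22,"hand":-1},{"tx":-11,"ty":-10.9,"tz":0,"yaw":-0.3,"hand":-1},{"tx":-11,"ty":-10.9,"tz":0,"yaw":-0.38,"hand":-1},{"tx":-11,"ty":-10.9,"tz":0,"yaw":-0.46,"hand":-1}]' 60
python3 -m handwheel '[{"tx":0,"ty":0,"tz":0,"yaw":-0.08,"hand":-1},{"tx":0,"ty":0,"tz":0,"yaw":-0.17,"hand":-1},{"tx":0,"ty":0,"tz":0,"yaw":-0.26,"hand":-1},{"tx":0,"ty":0,"tz":0,"yaw":-0.35,"hand":-1},{"tx":0,"ty":0,"tz":0,"yaw":-0.44,"hand":-1},{"tx":0,"ty":0,"tz":0,"yaw":-0.53,"hand":-1},{"tx":0,"ty":0,"tz":0,"yaw":-0.62,"hand":-1},{"tx":0,"ty":0,"tz":0,"yaw":-0.71,"hand":-1},{"tx":0,"ty":0,"tz":0,"yaw":-0.8,"hand":-1},{"tx":0,"ty":0,"tz":0,"yaw":-0.86,"hand":-1}]'
python3 - <<'E'
from h import *;from cell import *
goto(observe(),.55,.16,.0424,4.1)
a=get_image('top')['pixels'][80:280,160:460,::-1]
cv2.imwrite('pics/p3.png',cv2.resize(a,(750,500)))
E
```

```text
t: 8.2
eef_pos: [0.5485, 0.1337, 0.0424]
ee_rot: [-3.11, -0.435, -0.001]
wrist_force: [-3.4, -1.1, 5.3]
width: 0.0115
t: 9.45
eef_pos: [0.5475, 0.1342, 0.0424]
ee_rot: [-2.643, -1.695, -0.0]
wrist_force: [-0.4, -3.3, 2.4]
width: 0.0116
t 9.45 pos [0.5475 0.1342 0.0424] hy -24.66 w 0.0116 F [-0.38 -3.3   2.43] zax [-0.001  0.002 -1.   ] 
 shift cm [ 2.45 -0.85  0.  ] yaw -0.502
```

View pics/p3.png

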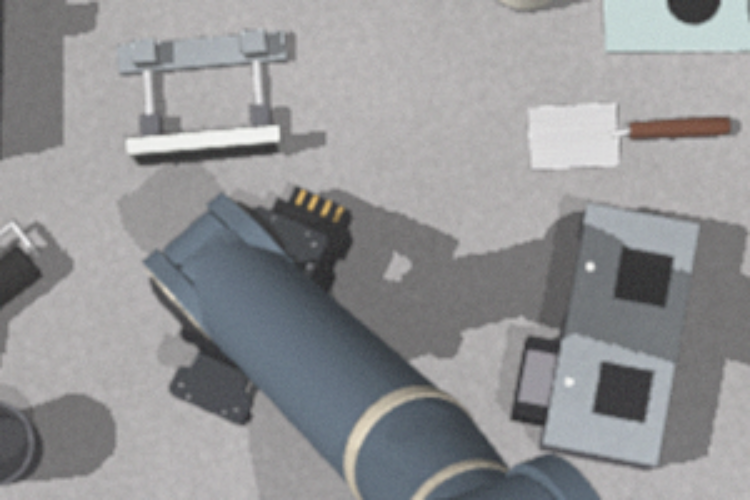

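```bash
python3 -m handwheel '[{"tx":0.4,"ty":0,"tz":0,"yaw":-0.07,"hand":-1},{"tx":1.2,"ty":-0.1,"tz":0,"yaw":-0.14,"hand":-1},{"tx":2,"ty":-0.2,"tz":0,"yaw":-0.21,"hand":-1},{"tx":2.8,"ty":-0.3,"tz":0,"yaw":-0.28,"hand":-1},{"tx":3.5,"ty":-0.4,"tz":0,"yaw":-0.35,"hand":-1},{"tx":4,"ty":-0.5,"tz":0,"yaw":-0.42,"hand":-1},{"tx":4.2,"ty":-0.6,"tz":0,"yaw":-0.47,"hand":-1},{"tx":4.2,"ty":-0.6,"tz":0,"yaw":-0.5,"hand":-1},{"tx":4.2,"ty":-0.6,"tz":0,"yaw":-0.5,"hand":-1},{"tx":4.2,"ty":-0.6,"tz":0,"yaw":-0.5,"hand":-1}]'
python3 - <<'E'
from h import *;from cell import *
goto(observe(),.585,.177,.0424,4.1)
a=get_image('top');np.savez('top4.npz',**a);cv2.imwrite('pics/p4.png',cv2.resize(a['pixels'][110:210,190:310,::-1],(720,600),interpolation=cv2.INTER_CUBIC))
a=get_image('side');np.savez('side4.npz',**a);cv2.imwrite('pics/s4.png',cv2.resize(a['pixels'][140:300,120:320,::-1],(750,600),interpolation=cv2.INTER_CUBIC))
a=get_image('wrist');np.savez('wrist4.npz',**a);cv2.imwrite('pics/w4.png',a['pixels'][...,::-1])
E
```

```text
t: 10.75
eef_pos: [0.559, 0.1755, 0.0424]
ee_rot: [-2.139, -2.297, -0.001]
wrist_force: [-1.1, -1.4, 0.1]
width: 0.0119
t 10.75 pos [0.559  0.1755 0.0424] hy 4.09 w 0.0119 F [-1.11 -1.35  0.05] zax [-0.001  0.002 -1.   ] 
 shift cm [-0.03  2.6  -0.  ] yaw -0.0
```

View pics/p4.png

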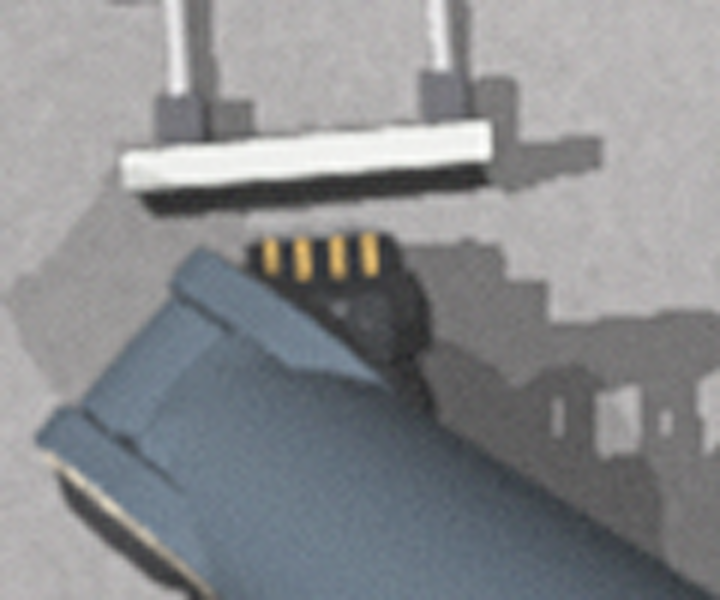

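View pics/s4.png

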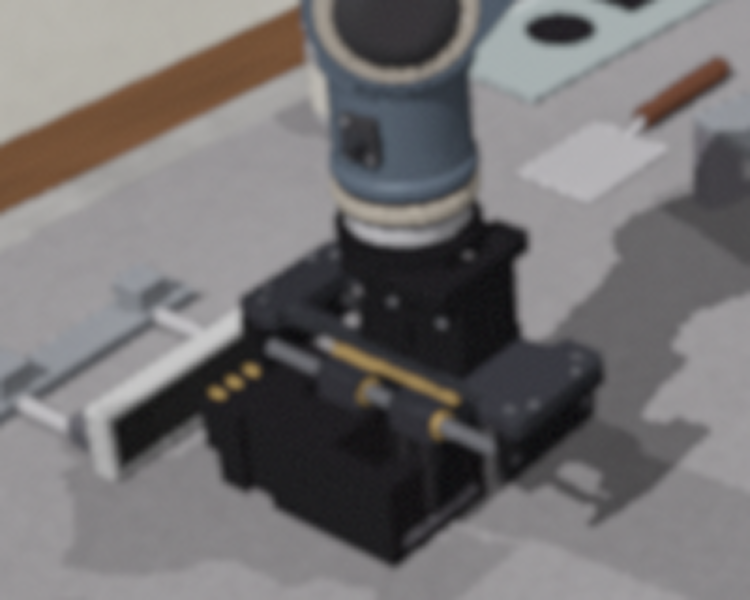

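View pics/w4.png

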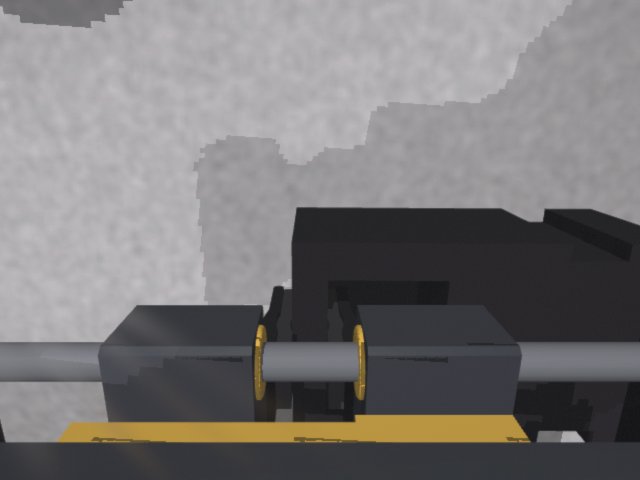

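```bash
cat >> h.py <<'E'
def edge(im,cols,r0,r1,sign,thr=None):
    "sub-pixel row of strongest gradient per column, robust line fit"
    G=im.astype(float).mean(2);P=[]
    for c in cols:
        d=sign*np.diff(G[r0:r1,c]);i=int(d.argmax())
        if d[i]<6 : continue
        w=np.clip(d[max(i-1,0):i+2],0,None);P.append((c,r0+max(i-1,0)+.5+(w*np.arange(len(w))).sum()/w.sum()))
    P=np.array(P,np.float32);v=cv2.fitLine(P,cv2.DIST_HUBER,0,.01,.01).ravel()
    y=lambda c:v[3]+(c-v[2])*v[1]/v[0]
    print('n',len(P),'rms',np.std(P[:,1]-y(P[:,0])).round(2));return y
def bar(g,cols=range(214,268)):
    # front-top edge: white -> dark going down
    y=edge(g['pixels'],cols,128,150,-1)
    A,B=ray(g,(cols[0],y(cols[0])),.049),ray(g,(cols[-1],y(cols[-1])),.049)
    d=A-B;d/=np.linalg.norm(d);n=np.array([d[1],-d[0]]);h=np.degrees(np.arctan2(n[1],n[0]))
    return A,n,h
E
python3 - <<'E'
from h import *
for f in('top','top4'):
    g=np.load(f+'.npz');A,n,h=bar(g);print(f,A,h,'face x at y=.187',A[0]-(.187-A[1])*n[1]/n[0])
g=np.load('wrist4.npz');y=edge(g['pixels'],range(300,490),222,258,1)
P=[ray(g,(c,y(c)),.054) for c in(300,490)];d=P[1]-P[0];print('pack side edge',P,np.degrees(np.arctan2(d[1],d[0])))
print(y(300),y(490))
g=np.load('top4.npz')
n_=[(np.array(p)+.5)/6-.5+[190,110] for p in[(250,243),(385,231)]]
print('nose px',n_,[ray(g,p,.044) for p in n_])
from cell import observe
X=observe()['eef_pos'];u=np.array([np.cos(np.radians(4.1)),np.sin(np.radians(4.1))]);print('expected nose ctr',X[:2]+.144*u)
G=g['pixels'].astype(int).mean(2);print(G[140:160,[236,238,240,243,246,248,250]].astype(int))
E
```

```text
n 54 rms 0.14
top [0.72367794 0.2534306 ] 4.735647679256591 face x at y=.187 0.7291811449214929
n 54 rms 0.14
top4 [0.72383995 0.25343295] 4.4769767717883955 face x at y=.187 0.7290414732771704Traceback (most recent call last):
  File "<stdin>", line 4, in <module>
  File "h.py", line 21, in edge
    P=np.array(P,np.float32);v=cv2.fitLine(P,cv2.DIST_HUBER,0,.01,.01).ravel()
                               ~~~~~~~~~~~^^^^^^^^^^^^^^^^^^^^^^^^^^^^
cv2.error: OpenCV(4.12.0) /io/opencv/modules/imgproc/src/linefit.cpp:618: error: (-215:Assertion failed) npoints2 >= 0 || npoints3 >= 0 in function 'fitLine'
```

```bash
sed -i 's/thr=None/thr=6/; s/d\[i\]<6 /d[i]<thr/' h.py
python3 - <<'E'
from h import *
g=np.load('wrist4.npz');print(g['pixels'].mean(2)[200:260:2,[310,400,480]].astype(int).T.tolist())
for a,b,s,z in((225,258,1,.054),(200,222,-1,.0)):
  try:
    y=edge(g['pixels'],range(300,490),a,b,s,2)
    P=[ray(g,(c,y(c)),z) for c in(300,490)];d=P[1]-P[0];print('edge',P,np.degrees(np.arctan2(d[1],d[0])),y(300),y(490))
  except Exception as e:print(e)
g=np.load('top4.npz')
n_=[(np.array(p)+.5)/6-.5+[190,110] for p in[(250,243),(385,231)]]
print('nose',[ray(g,p,.044) for p in n_])
print('expected nose ctr',np.array([.559,.1755])+.144*np.array([.9974,.0715]))
print(g['pixels'].mean(2)[140:160,[236,238,240,243,246,248,250]].astype(int).T.tolist())
E
```

```text
[[152, 151, 152, 146, 46, 37, 37, 38, 39, 36, 39, 37, 37, 38, 37, 38, 37, 38, 39, 38, 37, 38, 41, 42, 42, 42, 41, 40, 40, 42], [149, 149, 150, 149, 64, 38, 37, 38, 37, 37, 35, 37, 38, 38, 38, 38, 38, 38, 38, 38, 37, 39, 42, 41, 41, 41, 41, 41, 42, 41], [156, 154, 154, 155, 87, 37, 38, 38, 37, 38, 37, 38, 38, 38, 37, 38, 38, 38, 39, 38, 37, 37, 41, 42, 41, 41, 40, 42, 41, 41]]
n 184 rms 6.35
edge [array([0.55274904, 0.21441971]), array([0.61294987, 0.21828649])] 3.6751404299383585 241.52917 242.94708
n 190 rms 0.1
edge [array([0.55159133, 0.21401394]), array([0.63468172, 0.21958848])] 3.838224076702613 207.058 207.96597
nose [array([0.7024072 , 0.21197267]), array([0.70696304, 0.15712353])]
expected nose ctr [0.7026256 0.185796 ]
[[84, 53, 55, 54, 97, 156, 176, 174, 160, 126, 102, 97, 101, 100, 96, 80, 62, 57, 67, 92], [74, 54, 56, 62, 98, 151, 177, 169, 153, 126, 82, 62, 65, 65, 64, 60, 59, 57, 57, 61], [66, 59, 56, 67, 105, 152, 172, 162, 149, 144, 155, 176, 167, 167, 164, 145, 115, 64, 58, 56], [55, 51, 56, 73, 142, 180, 175, 171, 158, 119, 58, 53, 56, 56, 55, 54, 59, 58, 65, 70], [53, 55, 55, 94, 154, 176, 176, 161, 136, 147, 159, 166, 160, 167, 163, 132, 92, 58, 57, 67], [53, 51, 58, 100, 155, 176, 165, 149, 122, 84, 57, 54, 58, 67, 63, 60, 60, 60, 63, 67], [54, 56, 66, 125, 166, 180, 176, 161, 132, 128, 132, 120, 119, 111, 102, 81, 63, 60, 62, 75]]
```

```bash
python3 -m handwheel '[{"tx":0,"ty":0.2,"tz":0,"yaw":-0.005,"hand":-1},{"tx":0,"ty":0.5,"tz":0,"yaw":-0.01,"hand":-1},{"tx":0,"ty":0.8,"tz":0,"yaw":-0.012,"hand":-1},{"tx":0,"ty":1.1,"tz":0,"yaw":-0.012,"hand":-1},{"tx":0,"ty":1.4,"tz":0,"yaw":-0.012,"hand":-1},{"tx":0,"ty":1.6,"tz":0,"yaw":-0.012,"hand":-1},{"tx":0,"ty":1.8,"tz":0,"yaw":-0.012,"hand":-1},{"tx":0,"ty":1.9,"tz":0,"yaw":-0.012,"hand":-1},{"tx":0,"ty":1.95,"tz":0,"yaw":-0.012,"hand":-1},{"tx":0,"ty":2,"tz":0,"yaw":-0.012,"hand":-1}]'
python3 - <<'E'
from h import *;from cell import *
goto(observe(),.585,.177,.0424,4.6)
a=get_image('top');np.savez('top5.npz',**a);cv2.imwrite('pics/p5.png',cv2.resize(a['pixels'][115:165,210:285,::-1],(750,500),interpolation=cv2.INTER_CUBIC))
A,n,h=bar(a,range(216,232));print(A,h)
g=get_image('wrist');y=edge(g['pixels'],range(300,490),195,225,-1,20)
P=[ray(g,(c,y(c)),.0) for c in(300,490)];d=P[1]-P[0];print('pack',np.degrees(np.arctan2(d[1],d[0])))
E
```

```text
t: 12.15
eef_pos: [0.577, 0.1778, 0.0424]
ee_rot: [-2.122, -2.31, 0.002]
wrist_force: [-5.2, -0.5, 5.2]
width: 0.0115
t 12.15 pos [0.577  0.1778 0.0424] hy 4.88 w 0.0115 F [-5.17 -0.51  5.16] zax [-0.004  0.002 -1.   ] 
 shift cm [-0.15  0.79 -0.  ] yaw 0.005
n 16 rms 0.14
[0.72449702 0.24857083] 4.231912663441998
n 190 rms 0.1
pack 4.705624104797765
```

View pics/p5.png

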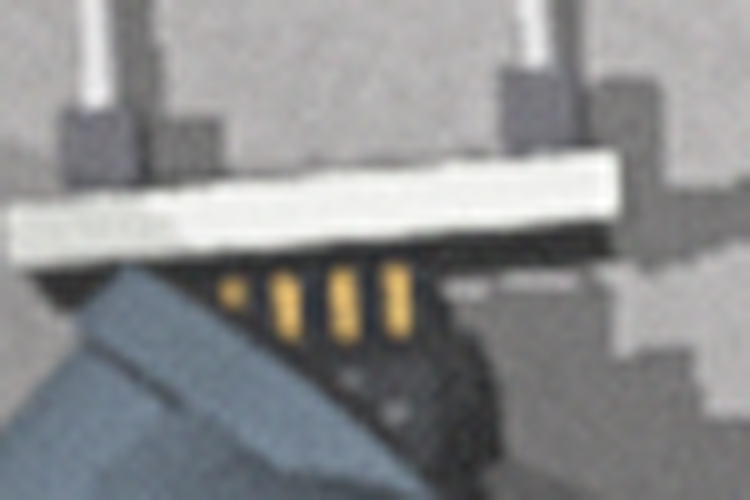

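```bash
cat > chk.py <<'E'
from h import *;from cell import *
goto(observe(),.585,.177,.0424,4.6)
a=get_image('top');A,n,h=bar(a,range(216,230));print('bar x at y=.23',A[0]-(.23-A[1])*n[1]/n[0],h)
A,n,h=bar(a,range(250,268));print('bar x at y=.15',A[0]-(.15-A[1])*n[1]/n[0],h)
E
python3 -m handwheel '[{"tx":0,"ty":0.05,"tz":0,"yaw":0,"hand":-1},{"tx":0,"ty":0.1,"tz":0,"yaw":0,"hand":-1},{"tx":0,"ty":0.15,"tz":0,"yaw":0,"hand":-1},{"tx":0,"ty":0.2,"tz":0,"yaw":0,"hand":-1},{"tx":0,"ty":0.25,"tz":0,"yaw":0,"hand":-1},{"tx":0,"ty":0.3,"tz":0,"yaw":0,"hand":-1},{"tx":0,"ty":0.3,"tz":0,"yaw":0,"hand":-1},{"tx":0,"ty":0.3,"tz":0,"yaw":0,"hand":-1},{"tx":0,"ty":0.3,"tz":0,"yaw":0,"hand":-1},{"tx":0,"ty":0.3,"tz":0,"yaw":0,"hand":-1}]' >/dev/null; python3 chk.py
```

```text
t 13.5 pos [0.5791 0.1783 0.0424] hy 4.91 w 0.0117 F [-4.2  -1.45  4.97] zax [-0.006  0.002 -1.   ] 
 shift cm [-0.18  0.58 -0.  ] yaw 0.005
n 14 rms 0.25
bar x at y=.23 0.7261698261224329 4.8859637994243625
n 18 rms 0.12
bar x at y=.15 0.7320437189312387 4.648796479351871
```

```bash
python3 -m handwheel '[{"tx":0,"ty":0.05,"tz":0,"yaw":0,"hand":-1},{"tx":0,"ty":0.1,"tz":0,"yaw":0,"hand":-1},{"tx":0,"ty":0.15,"tz":0,"yaw":0,"hand":-1},{"tx":0,"ty":0.2,"tz":0,"yaw":0,"hand":-1},{"tx":0,"ty":0.2,"tz":0,"yaw":0,"hand":-1},{"tx":0,"ty":0.2,"tz":0,"yaw":0,"hand":-1},{"tx":0,"ty":0.2,"tz":0,"yaw":0,"hand":-1},{"tx":0,"ty":0.2,"tz":0,"yaw":0,"hand":-1},{"tx":0,"ty":0.2,"tz":0,"yaw":0,"hand":-1},{"tx":0,"ty":0.2,"tz":0,"yaw":0,"hand":-1}]' >/dev/null; python3 chk.py
python3 - <<'E'
from cell import *;import cv2
a=get_image('top');cv2.imwrite('pics/p6.png',cv2.resize(a['pixels'][115:165,210:285,::-1],(750,500),interpolation=cv2.INTER_CUBIC))
a=get_image('side');cv2.imwrite('pics/s6.png',cv2.resize(a['pixels'][210:285,130:230,::-1],(800,600),interpolation=cv2.INTER_CUBIC))
E
```

```text
t 14.8 pos [0.5805 0.1787 0.0424] hy 4.92 w 0.0114 F [-4.07 -1.39  3.64] zax [-0.007  0.002 -1.   ] 
 shift cm [-0.21  0.43 -0.  ] yaw 0.006
n 14 rms 0.42
bar x at y=.23 0.7264199919244971 4.558400994340518
n 18 rms 0.11
bar x at y=.15 0.7320578444237785 4.706780541648271
```

View pics/p6.png

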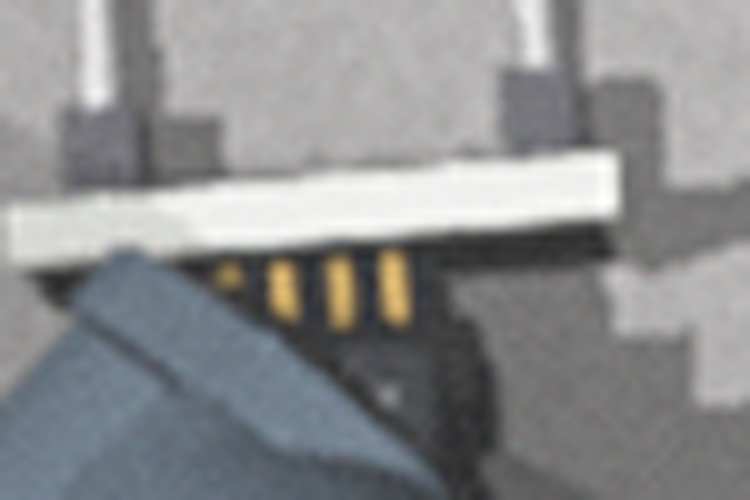

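View pics/s6.png

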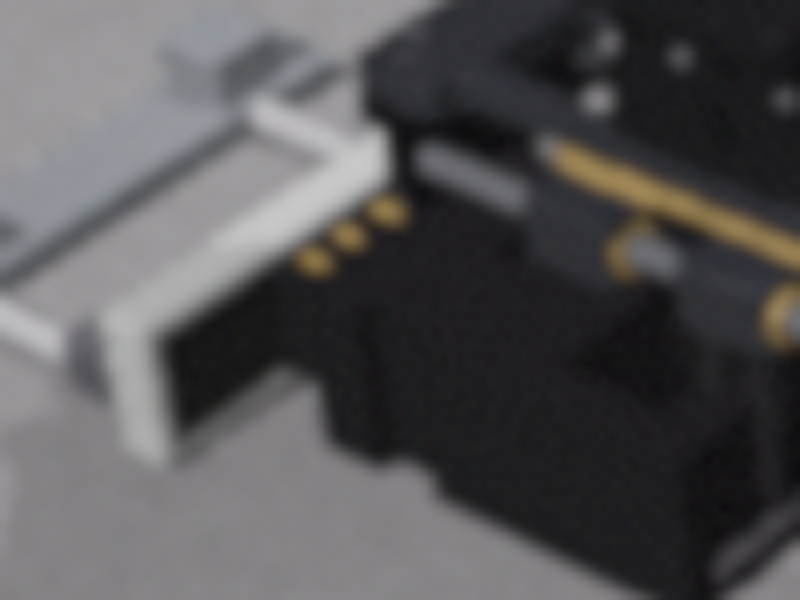

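```bash
python3 -m handwheel '[{"tx":0,"ty":0.05,"tz":0,"yaw":0,"hand":-1},{"tx":0,"ty":0.1,"tz":0,"yaw":0,"hand":-1},{"tx":0,"ty":0.15,"tz":0,"yaw":0,"hand":-1},{"tx":0,"ty":0.2,"tz":0,"yaw":0,"hand":-1},{"tx":0,"ty":0.2,"tz":0,"yaw":0,"hand":-1},{"tx":0,"ty":0.2,"tz":0,"yaw":0,"hand":-1},{"tx":0,"ty":0.2,"tz":0,"yaw":0,"hand":-1},{"tx":0,"ty":0.2,"tz":0,"yaw":0,"hand":-1},{"tx":0,"ty":0.2,"tz":0,"yaw":0,"hand":-1},{"tx":0,"ty":0.2,"tz":0,"yaw":0,"hand":-1}]' >/dev/null; python3 chk.py
```

```text
t 16.2 pos [0.5821 0.1791 0.0424] hy 4.93 w 0.0113 F [-5.06 -0.95  4.52] zax [-0.008  0.002 -1.   ] 
 shift cm [-0.24  0.27  0.  ] yaw 0.006
n 14 rms 0.81
bar x at y=.23 0.727064678951459 5.117779300874735
n 18 rms 0.12
bar x at y=.15 0.732046624664807 4.794361631831657
```

```bash
python3 -m handwheel '[{"tx":0,"ty":0.03,"tz":0,"yaw":0,"hand":-1},{"tx":0,"ty":0.06,"tz":0,"yaw":0,"hand":-1},{"tx":0,"ty":0.1,"tz":0,"yaw":0,"hand":-1},{"tx":0,"ty":0.13,"tz":0,"yaw":0,"hand":-1},{"tx":0,"ty":0.15,"tz":0,"yaw":0,"hand":-1},{"tx":0,"ty":0.15,"tz":0,"yaw":0,"hand":-1},{"tx":0,"ty":0.15,"tz":0,"yaw":0,"hand":-1},{"tx":0,"ty":0.15,"tz":0,"yaw":0,"hand":-1},{"tx":0,"ty":0.15,"tz":0,"yaw":0,"hand":-1},{"tx":0,"ty":0.15,"tz":0,"yaw":0,"hand":-1}]' >/dev/null; python3 chk.py
python3 - <<'E'
from cell import *;import cv2
a=get_image('top');cv2.imwrite('pics/p7.png',cv2.resize(a['pixels'][115:165,210:285,::-1],(750,500),interpolation=cv2.INTER_CUBIC))
a=get_image('side');cv2.imwrite('pics/s7.png',cv2.resize(a['pixels'][210:285,130:230,::-1],(800,600),interpolation=cv2.INTER_CUBIC))
E
```

```text
t 17.5 pos [0.5831 0.1795 0.0424] hy 4.94 w 0.0112 F [-5.41 -1.39  3.87] zax [-0.009  0.002 -1.   ] 
 shift cm [-0.26  0.16 -0.  ] yaw 0.006
n 14 rms 1.0
bar x at y=.23 0.7284759236732541 3.2125823899286545
n 18 rms 0.12
bar x at y=.15 0.732103199317868 4.463204047750772
```

View pics/p7.png

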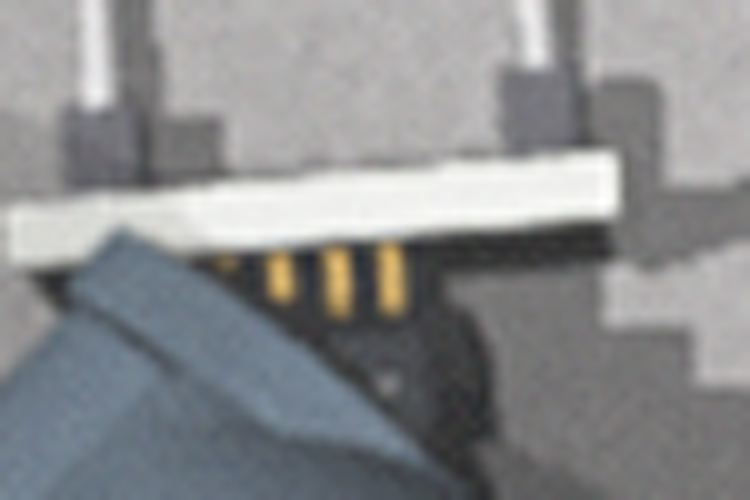

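View pics/s7.png

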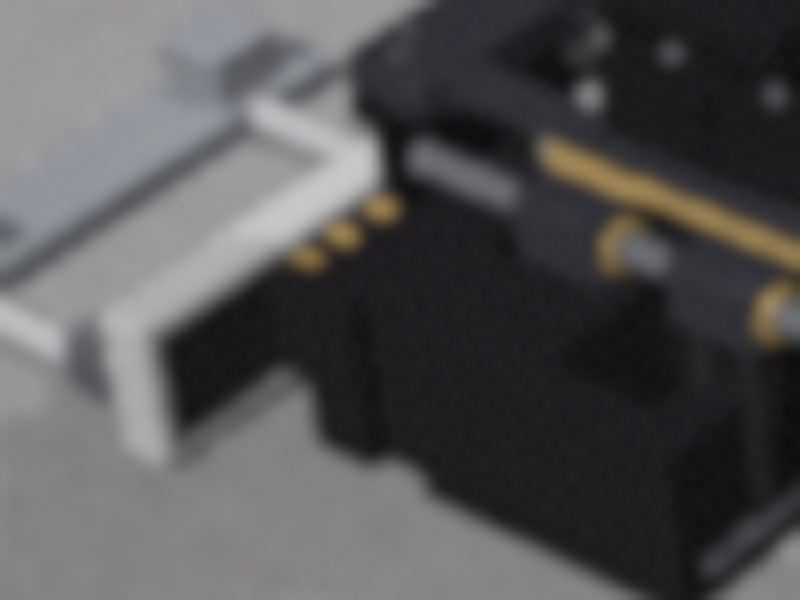

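```bash
python3 -m handwheel '[{"tx":0,"ty":0,"tz":0,"yaw":0,"hand":-0.6},{"tx":0,"ty":0,"tz":0,"yaw":0,"hand":-0.5},{"tx":0,"ty":0,"tz":0,"yaw":0,"hand":-0.5},{"tx":0,"ty":0,"tz":0,"yaw":0,"hand":-0.5},{"tx":0,"ty":0,"tz":0,"yaw":0,"hand":-0.5},{"tx":0,"ty":0,"tz":0,"yaw":0,"hand":-0.5},{"tx":0,"ty":0,"tz":0,"yaw":0,"hand":-0.5},{"tx":0,"ty":0,"tz":0,"yaw":0,"hand":-0.5},{"tx":0,"ty":0,"tz":0,"yaw":0,"hand":-0.5},{"tx":0,"ty":0,"tz":0,"yaw":0,"hand":-0.5}]' >/dev/null; python3 chk.py
python3 - <<'E'
from h import *
from cell import *
g=get_image('wrist');cv2.imwrite('pics/w8.png',g['pixels'][...,::-1])
y=edge(g['pixels'],range(300,480),195,225,-1,20)
P=[ray(g,(c,y(c)),.0) for c in(300,480)];d=P[1]-P[0];print('pack',np.degrees(np.arctan2(d[1],d[0])))
E
```

```text
t 18.9 pos [0.5832 0.1794 0.0424] hy 4.94 w 0.0218 F [-0.12 -0.36 -0.37] zax [-0.008  0.002 -1.   ] 
 shift cm [-0.26  0.16  0.  ] yaw 0.006
n 14 rms 1.01
bar x at y=.23 0.7284858670632898 3.451060609469738
n 18 rms 0.12
bar x at y=.15 0.7321126208577555 4.5386577181787615
n 180 rms 0.11
pack 4.69822645034342
```

View pics/w8.png

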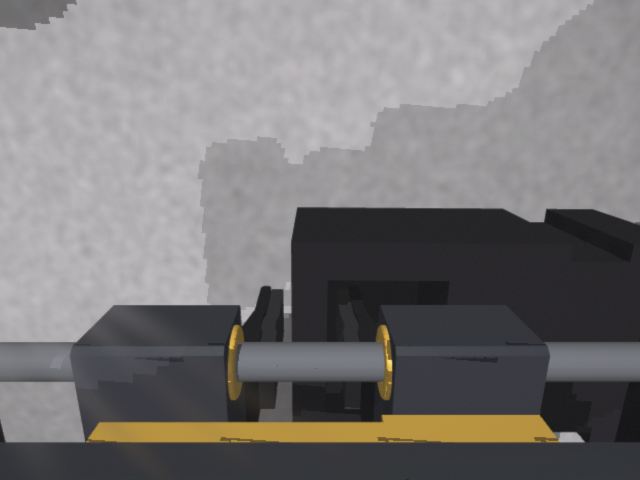

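```bash
python3 -m handwheel '[{"tx":0,"ty":0,"tz":0,"yaw":0,"hand":-1},{"tx":0,"ty":0,"tz":0,"yaw":0,"hand":-1},{"tx":0,"ty":0,"tz":0,"yaw":0,"hand":-1},{"tx":0,"ty":0,"tz":0,"yaw":0,"hand":-1},{"tx":0,"ty":0.03,"tz":0,"yaw":0,"hand":-1},{"tx":0,"ty":0.06,"tz":0,"yaw":0,"hand":-1},{"tx":0,"ty":0.1,"tz":0,"yaw":0,"hand":-1},{"tx":0,"ty":0.12,"tz":0,"yaw":0,"hand":-1},{"tx":0,"ty":0.12,"tz":0,"yaw":0,"hand":-1},{"tx":0,"ty":0.12,"tz":0,"yaw":0,"hand":-1}]' 15 >/dev/null; python3 chk.py|head -2;
python3 -m handwheel '[{"tx":0,"ty":0.03,"tz":0,"yaw":0,"hand":-1},{"tx":0,"ty":0.06,"tz":0,"yaw":0,"hand":-1},{"tx":0,"ty":0.1,"tz":0,"yaw":0,"hand":-1},{"tx":0,"ty":0.12,"tz":0,"yaw":0,"hand":-1},{"tx":0,"ty":0.12,"tz":0,"yaw":0,"hand":-1},{"tx":0,"ty":0.12,"tz":0,"yaw":0,"hand":-1},{"tx":0,"ty":0.12,"tz":0,"yaw":0,"hand":-1},{"tx":0,"ty":0.12,"tz":0,"yaw":0,"hand":-1},{"tx":0,"ty":0.12,"tz":0,"yaw":0,"hand":-1},{"tx":0,"ty":0.12,"tz":0,"yaw":0,"hand":-1}]' >/dev/null; python3 chk.py
```

```text
t 20.25 pos [0.5832 0.1794 0.0424] hy 4.96 w 0.0117 F [-4.24 -2.07  5.56] zax [-0.011  0.001 -1.   ] 
 shift cm [-0.26  0.16 -0.  ] yaw 0.006
t 21.55 pos [0.5838 0.1795 0.0424] hy 4.97 w 0.012 F [-4.76 -0.93  4.28] zax [-0.012  0.001 -1.   ] 
 shift cm [-0.26  0.1  -0.  ] yaw 0.006
n 14 rms 1.38
bar x at y=.23 0.7313557212404922 -3.706686236643482
n 18 rms 0.11
bar x at y=.15 0.7321178672496902 4.610891752435086
```

```bash
python3 -m handwheel '[{"tx":0,"ty":0.03,"tz":0,"yaw":0,"hand":-1},{"tx":0,"ty":0.06,"tz":0,"yaw":0,"hand":-1},{"tx":0,"ty":0.1,"tz":0,"yaw":0,"hand":-1},{"tx":0,"ty":0.12,"tz":0,"yaw":0,"hand":-1},{"tx":0,"ty":0.12,"tz":0,"yaw":0,"hand":-1},{"tx":0,"ty":0.12,"tz":0,"yaw":0,"hand":-1},{"tx":0,"ty":0.12,"tz":0,"yaw":0,"hand":-1},{"tx":0,"ty":0.12,"tz":0,"yaw":0,"hand":-1},{"tx":0,"ty":0.12,"tz":0,"yaw":0,"hand":-1},{"tx":0,"ty":0.12,"tz":0,"yaw":0,"hand":-1}]' >/dev/null; python3 chk.py|head -1;
python3 -m handwheel '[{"tx":0,"ty":0.03,"tz":0,"yaw":0,"hand":-1},{"tx":0,"ty":0.06,"tz":0,"yaw":0,"hand":-1},{"tx":0,"ty":0.1,"tz":0,"yaw":0,"hand":-1},{"tx":0,"ty":0.12,"tz":0,"yaw":0,"hand":-1},{"tx":0,"ty":0.12,"tz":0,"yaw":0,"hand":-1},{"tx":0,"ty":0.12,"tz":0,"yaw":0,"hand":-1},{"tx":0,"ty":0.12,"tz":0,"yaw":0,"hand":-1},{"tx":0,"ty":0.12,"tz":0,"yaw":0,"hand":-1},{"tx":0,"ty":0.12,"tz":0,"yaw":0,"hand":-1},{"tx":0,"ty":0.12,"tz":0,"yaw":0,"hand":-1}]' >/dev/null; python3 chk.py
python3 - <<'E'
from cell import *;import cv2
a=get_image('top');cv2.imwrite('pics/p9.png',cv2.resize(a['pixels'][115:165,210:285,::-1],(750,500),interpolation=cv2.INTER_CUBIC))
a=get_image('side');cv2.imwrite('pics/s9.png',cv2.resize(a['pixels'][210:285,130:230,::-1],(800,600),interpolation=cv2.INTER_CUBIC))
E
```

```text
t 22.85 pos [0.5839 0.1796 0.0424] hy 4.98 w 0.0119 F [-6.13 -1.61  6.27] zax [-0.014 -0.    -1.   ] 
t 24.15 pos [0.584  0.1796 0.0424] hy 4.99 w 0.0124 F [-7.28 -1.21  6.56] zax [-0.016 -0.001 -1.   ] 
 shift cm [-0.26  0.08 -0.01] yaw 0.007
n 14 rms 1.42
bar x at y=.23 0.7323277442420121 -3.03890888935169
n 18 rms 0.12
bar x at y=.15 0.7320849953250032 4.460782539901587
```

View pics/s9.png

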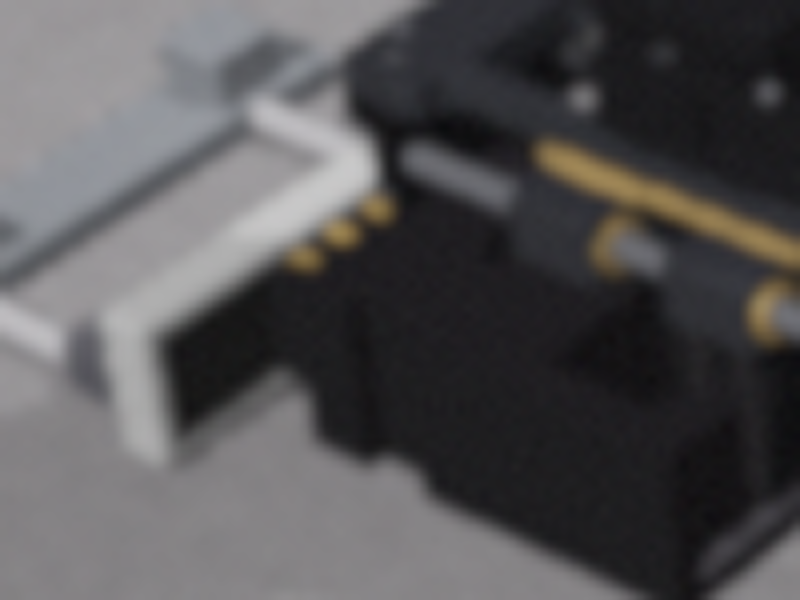

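View pics/p9.png

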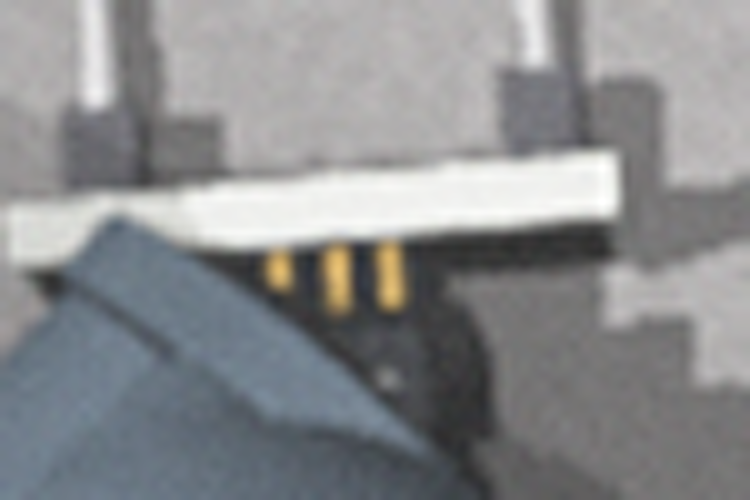

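```bash
python3 -m handwheel '[{"tx":0,"ty":0,"tz":0,"yaw":0,"hand":-0.6},{"tx":0,"ty":0,"tz":0,"yaw":0,"hand":-0.4},{"tx":0,"ty":0,"tz":0,"yaw":0,"hand":-0.4},{"tx":0,"ty":0,"tz":0,"yaw":0,"hand":-0.4},{"tx":0,"ty":0,"tz":-1,"yaw":0,"hand":-0.4},{"tx":0,"ty":0,"tz":-2.5,"yaw":0,"hand":-0.4},{"tx":0,"ty":0,"tz":-4,"yaw":0,"hand":-0.4},{"tx":0,"ty":0,"tz":-6,"yaw":0,"hand":-0.4},{"tx":0,"ty":0,"tz":-8,"yaw":0,"hand":-0.4},{"tx":0,"ty":0,"tz":-10,"yaw":0,"hand":-0.4}]'
python3 -m handwheel '[{"tx":0,"ty":-2,"tz":-2,"yaw":0,"hand":-0.4},{"tx":0,"ty":-5,"tz":-3,"yaw":0,"hand":-0.4},{"tx":3,"ty":-9,"tz":-4,"yaw":0,"hand":-0.4},{"tx":6,"ty":-13,"tz":-4,"yaw":0,"hand":-0.4},{"tx":9,"ty":-16,"tz":-4,"yaw":0,"hand":-0.4},{"tx":12,"ty":-17,"tz":-4,"yaw":0,"hand":-0.4},{"tx":15,"ty":-17,"tz":-4,"yaw":0,"hand":-0.4},{"tx":18,"ty":-17,"tz":-4,"yaw":0,"hand":-0.4},{"tx":18,"ty":-17,"tz":-4,"yaw":0,"hand":-0.4},{"tx":18,"ty":-17,"tz":-4,"yaw":0,"hand":-0.4}]'
python3 chk.py
python3 - <<'E'
from cell import *;import cv2,numpy as np
for c,s in(('top',np.s_[115:215,190:310]),('side',np.s_[200:320,120:280])):
    a=get_image(c);np.savez(c+'10.npz',**a);cv2.imwrite(f'pics/{c}10.png',cv2.resize(a['pixels'][s][...,::-1],(720,600) if c=='top' else (800,600),interpolation=cv2.INTER_CUBIC))
    cv2.imwrite(f'pics/{c}10f.png',a['pixels'][...,::-1])
E
```

```text
t: 25.55
eef_pos: [0.5858, 0.1798, 0.1441]
ee_rot: [-2.115, -2.308, 0.018]
wrist_force: [-0.3, -0.3, 0.6]
width: 0.0264
t: 26.8
eef_pos: [0.4014, 0.3436, 0.187]
ee_rot: [-2.116, -2.309, 0.019]
wrist_force: [-0.4, 0.1, -0.3]
width: 0.0261
t 26.8 pos [0.4014 0.3436 0.187 ] hy 4.98 w 0.0261 F [-0.41  0.12 -0.35] zax [-0.015 -0.002 -1.   ] 
 shift cm [-18.18  17.06  14.21] yaw 0.007
n 14 rms 0.13
bar x at y=.23 0.7254758413558655 3.640996324128575
n 18 rms 0.11
bar x at y=.15 0.7321489185849165 4.597136841817122
```

View pics/top10.png

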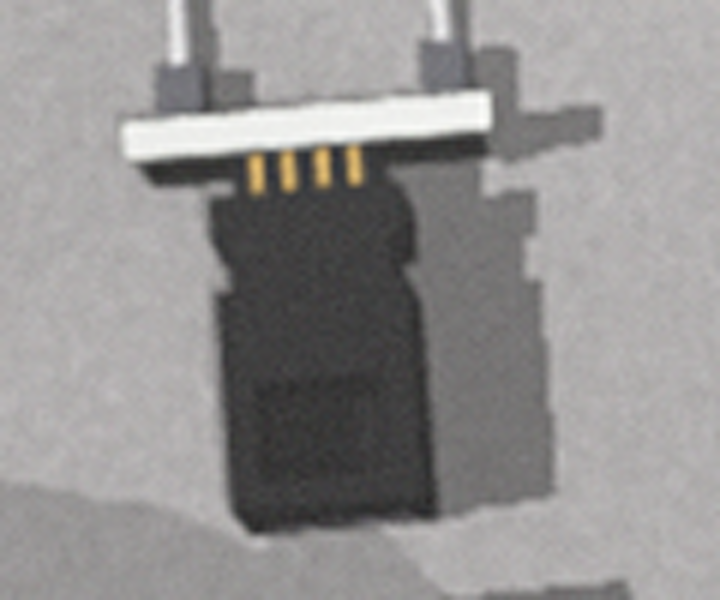

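View pics/side10.png

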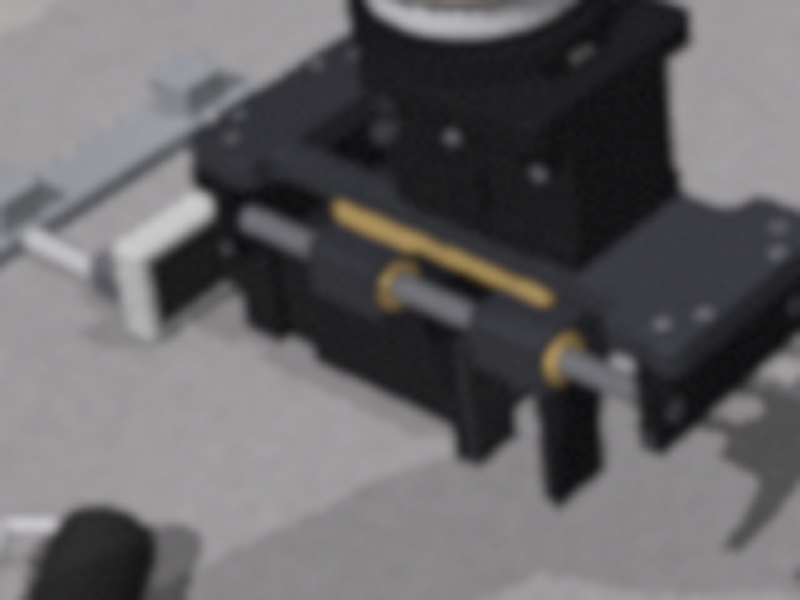

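View pics/top10f.png

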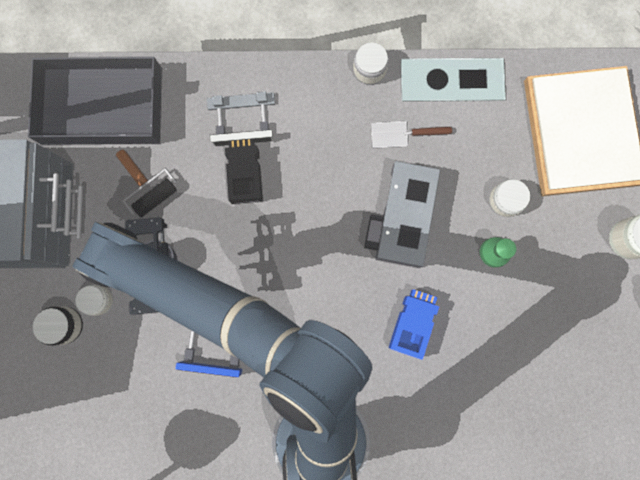

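Run:
```python
from h import *
g=dict(np.load('top10.npz'));A,n,h=bar(g,range(214,268));print('bar heading',h);f=lambda y:A[0]-(y-A[1])*n[1]/n[0]
T=g['pixels'].transpose(1,0,2)
x=edge(T,range(167,196),218,236,-1)   # left silhouette, z .054
P=[ray(g,(x(r),r),.054) for r in(196,167)];d=P[1]-P[0];hp=np.degrees(np.arctan2(d[1],d[0]));print('left edge',P,hp)
y=edge(g['pixels'],range(234,261),190,210,1)
Q=[ray(g,(c,y(c)),0.) for c in(235,260)];d=Q[0]-Q[1];print('rear edge z0',Q,'heading',np.degrees(np.arctan2(-d[0],d[1])))
m=(Q[0]+Q[1])/2;u=np.array([np.cos(np.radians(4.6)),np.sin(np.radians(4.6))]);N=m+.15*u
print('nose from rear',N,'face',f(N[1]),'gap',f(N[1])-N[0])
# gold tips
G=g['pixels'].astype(float);G=G[...,0]-G[...,2]
print(G[136:148,[232,233,237,238,243,244,248,249]].astype(int).T.tolist())
for z in(.044,):
  for c in(232.5,249): 
    b=proj(g,[f(ray(g,(c,140),z)[1]),ray(g,(c,140),z)[1],z]);print('face at z.044 col',c,'row',b)
```

```text
n 54 rms 0.97
bar heading 4.632501962207967
n 29 rms 0.21
left edge [array([0.58686102, 0.21797161]), array([0.65796789, 0.22354933])] 4.485173618280103
n 27 rms 0.47
rear edge z0 [array([0.57808678, 0.20822557]), array([0.5831471 , 0.14606866])] heading 4.654295426838178
nose from rear [0.73013377 0.18917695] face 0.7290028307099853 gap -0.001130939832760025
[[2, 1, 0, 2, 39, 95, 110, 103, 100, 97, 80, 34], [2, 1, -1, 1, 33, 81, 95, 92, 92, 95, 73, 29], [1, 1, 0, 10, 65, 96, 98, 93, 89, 91, 60, 7], [1, 2, -2, 7, 72, 96, 95, 98, 101, 100, 73, 7], [2, 0, 2, 39, 97, 109, 102, 96, 98, 76, 27, -2], [1, 1, 3, 36, 84, 93, 91, 93, 94, 73, 27, -1], [1, 0, 3, 58, 99, 93, 89, 91, 88, 59, 7, -1], [2, 0, 5, 58, 97, 96, 99, 101, 98, 69, 9, -2]]
face at z.044 col 232.5 row [232.49888737 140.09899133]
face at z.044 col 249 row [249.01060776 138.66572373]
```

```bash
python3 -c "
from h import *;from cell import *;goto(observe(),.5537,.1749,.035,4.6)"
```

```text
t 26.95 pos [0.4018 0.3431 0.1868] hy 4.9 w 0.0263 F [-0.74 -0.17 -0.26] zax [-0.015 -0.002 -1.   ] 
 shift cm [-18.05  13.93  14.98] yaw 0.005
```

```bash
python3 -m handwheel '[{"tx":-4,"ty":3,"tz":0,"yaw":0,"hand":-1},{"tx":-8,"ty":6,"tz":0,"yaw":0,"hand":-1},{"tx":-12,"ty":9,"tz":0,"yaw":0,"hand":-1},{"tx":-16,"ty":12,"tz":0,"yaw":0,"hand":-1},{"tx":-18,"ty":13.9,"tz":0,"yaw":0,"hand":-1},{"tx":-18,"ty":13.9,"tz":3,"yaw":0,"hand":-1},{"tx":-18,"ty":13.9,"tz":7,"yaw":0,"hand":-1},{"tx":-18,"ty":13.9,"tz":10,"yaw":0,"hand":-1},{"tx":-18,"ty":13.9,"tz":10,"yaw":0,"hand":-1},{"tx":-18,"ty":13.9,"tz":10,"yaw":0,"hand":-1}]' 15
python3 -m handwheel '[{"tx":0,"ty":0,"tz":1.5,"yaw":0,"hand":-1},{"tx":0,"ty":0,"tz":3,"yaw":0,"hand":-1},{"tx":0,"ty":0,"tz":4,"yaw":0,"hand":-1},{"tx":0,"ty":0,"tz":5,"yaw":0,"hand":-1},{"tx":0,"ty":0.1,"tz":5,"yaw":0,"hand":-1},{"tx":0,"ty":0.2,"tz":5,"yaw":0,"hand":-1},{"tx":0,"ty":0.3,"tz":5,"yaw":0,"hand":-1},{"tx":0,"ty":0.4,"tz":5,"yaw":0,"hand":-1},{"tx":0,"ty":0.4,"tz":5,"yaw":0,"hand":-1},{"tx":0,"ty":0.4,"tz":5,"yaw":0,"hand":-1}]' 15
python3 - <<'E'
from h import *;from cell import *
goto(observe(),.5537,.1749,.035,4.6)
g=get_image('wrist');cv2.imwrite('pics/w11.png',g['pixels'][...,::-1])
E
```

```text
t: 28.2
eef_pos: [0.5549, 0.1755, 0.086]
ee_rot: [-2.119, -2.307, 0.016]
wrist_force: [0.8, 0.4, 1.1]
width: 0.0
t: 29.45
eef_pos: [0.5582, 0.1758, 0.036]
ee_rot: [-2.119, -2.307, 0.016]
wrist_force: [-0.7, 0.8, -0.2]
width: 0.0005
t 29.45 pos [0.5582 0.1758 0.036 ] hy 4.86 w 0.0005 F [-0.73  0.81 -0.19] zax [-0.014 -0.001 -1.   ] 
 shift cm [-0.05 -0.45  0.11] yaw 0.005
```

View pics/w11.png

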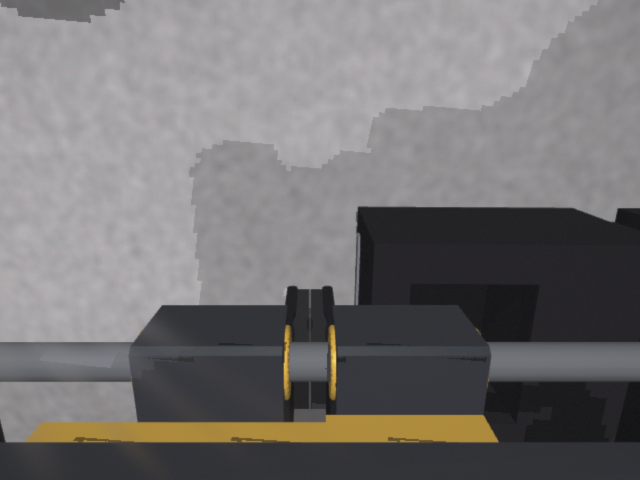

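```bash
python3 -m handwheel '[{"tx":0,"ty":0.2,"tz":0,"yaw":0,"hand":-1},{"tx":0,"ty":0.4,"tz":0,"yaw":0,"hand":-1},{"tx":0,"ty":0.6,"tz":0,"yaw":0,"hand":-1},{"tx":0,"ty":0.75,"tz":0,"yaw":0,"hand":-1},{"tx":0,"ty":0.85,"tz":0,"yaw":0,"hand":-1},{"tx":0,"ty":0.9,"tz":0,"yaw":0,"hand":-1},{"tx":0,"ty":0.95,"tz":0,"yaw":0,"hand":-1},{"tx":0,"ty":1,"tz":0,"yaw":0,"hand":-1},{"tx":0,"ty":1,"tz":0,"yaw":0,"hand":-1},{"tx":0,"ty":1,"tz":0,"yaw":0,"hand":-1}]'
python3 -m handwheel '[{"tx":0,"ty":0.02,"tz":0,"yaw":0,"hand":-1},{"tx":0,"ty":0.04,"tz":0,"yaw":0,"hand":-1},{"tx":0,"ty":0.06,"tz":0,"yaw":0,"hand":-1},{"tx":0,"ty":0.08,"tz":0,"yaw":0,"hand":-1},{"tx":0,"ty":0.1,"tz":0,"yaw":0,"hand":-1},{"tx":0,"ty":0.1,"tz":0,"yaw":0,"hand":-1},{"tx":0,"ty":0.1,"tz":0,"yaw":0,"hand":-1},{"tx":0,"ty":0.1,"tz":0,"yaw":0,"hand":-1},{"tx":0,"ty":0.1,"tz":0,"yaw":0,"hand":-1},{"tx":0,"ty":0.1,"tz":0,"yaw":0,"hand":-1}]'
python3 - <<'E'
from h import *;from cell import *
g=get_image('wrist');cv2.imwrite('pics/w12.png',g['pixels'][...,::-1])
E
```

```text
t: 30.75
eef_pos: [0.5651, 0.1763, 0.0357]
ee_rot: [-2.117, -2.306, 0.025]
wrist_force: [-8.6, -1.2, 6.3]
width: 0.0003
t: 32.0
eef_pos: [0.565, 0.1763, 0.0357]
ee_rot: [-2.116, -2.305, 0.028]
wrist_force: [-6.3, -1.6, 6.1]
width: 0.0
```

View pics/w12.png

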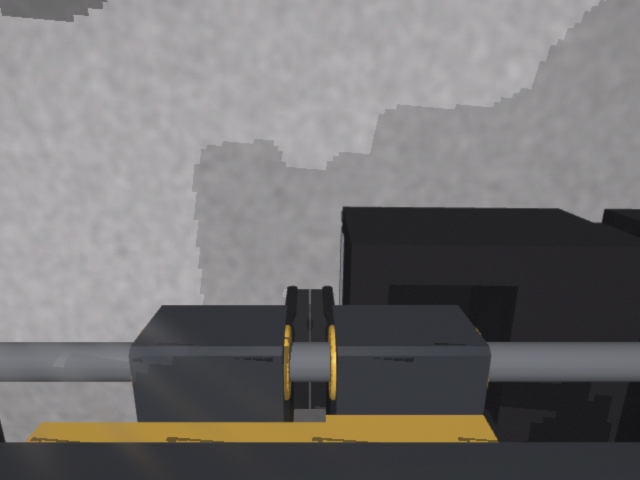

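```bash
python3 -m handwheel '[{"tx":0,"ty":-0.5,"tz":0,"yaw":0,"hand":-1},{"tx":0,"ty":-1.5,"tz":0,"yaw":0,"hand":-1},{"tx":0,"ty":-3,"tz":0,"yaw":0,"hand":-1},{"tx":0,"ty":-4,"tz":-2,"yaw":0,"hand":-1},{"tx":0,"ty":-5,"tz":-5,"yaw":0,"hand":-1},{"tx":0,"ty":-6,"tz":-9,"yaw":0,"hand":-1},{"tx":0,"ty":-7,"tz":-13,"yaw":0,"hand":-1},{"tx":3,"ty":-9,"tz":-16,"yaw":0,"hand":-1},{"tx":7,"ty":-11,"tz":-16,"yaw":0,"hand":-1},{"tx":11,"ty":-13,"tz":-16,"yaw":0,"hand":-1}]'
python3 -m handwheel '[{"tx":3,"ty":-1,"tz":0,"yaw":0,"hand":-1},{"tx":6,"ty":-2,"tz":0,"yaw":0,"hand":-1},{"tx":7,"ty":-3,"tz":0,"yaw":0,"hand":-1},{"tx":7,"ty":-3,"tz":0,"yaw":0,"hand":-1},{"tx":7,"ty":-3,"tz":0,"yaw":0,"hand":-1},{"tx":7,"ty":-3,"tz":0,"yaw":0,"hand":-1},{"tx":7,"ty":-3,"tz":0,"yaw":0,"hand":-1},{"tx":7,"ty":-3,"tz":0,"yaw":0,"hand":-1},{"tx":7,"ty":-3,"tz":0,"yaw":0,"hand":-1},{"tx":7,"ty":-3,"tz":0,"yaw":0,"hand":-1}]'
python3 chk.py
python3 - <<'E'
from h import *;from cell import *
g=get_image('top');cv2.imwrite('pics/top13.png',g['pixels'][...,::-1])
A,n,h=bar(g,range(214,230));B,_,_=bar(g,range(255,268));d=A-B;print('bar heading',np.degrees(np.arctan2(-d[0],d[1])))
f=lambda y:A[0]-(y-A[1])*n[1]/n[0]
T=g['pixels'].transpose(1,0,2);x=edge(T,range(167,196),218,236,-1)
P=[ray(g,(x(r),r),.054) for r in(196,167)];d=P[1]-P[0];print('left edge',np.degrees(np.arctan2(d[1],d[0])))
y=edge(g['pixels'],range(236,258),190,210,1);Q=[ray(g,(c,y(c)),0.) for c in(235,260)];d=Q[0]-Q[1];print('rear',Q,np.degrees(np.arctan2(-d[0],d[1])))
G=g['pixels'].astype(float);G=G[...,0]-G[...,2];print(G[136:144,[232,233,243,244,248,249]].astype(int).T.tolist())
E
```

```text
t: 33.3
eef_pos: [0.4283, 0.2761, 0.1985]
ee_rot: [-2.118, -2.306, 0.026]
wrist_force: [1.0, 0.1, -0.3]
width: 0.0002
t: 34.55
eef_pos: [0.3925, 0.3433, 0.1989]
ee_rot: [-2.118, -2.306, 0.026]
wrist_force: [0.3, -0.4, 0.0]
width: 0.0
t 34.55 pos [0.3925 0.3433 0.1989] hy 4.87 w 0.0 F [ 0.26 -0.41  0.02] zax [-0.019 -0.005 -1.   ] 
 shift cm [-18.15  18.07  15.36] yaw 0.005
n 14 rms 0.11
bar x at y=.23 0.7253747474315744 3.5758419805520907
n 18 rms 0.11
bar x at y=.15 0.7321392846866605 4.569607770382222
n 16 rms 0.11
n 13 rms 0.1
bar heading 4.605549478216607
n 29 rms 0.15
left edge 4.586011554073881
n 22 rms 0.36
rear [array([0.57779938, 0.20822256]), array([0.58381376, 0.1460724 ])] 5.527397864673807
[[1, 2, 2, 0, 40, 97, 112, 104], [2, 2, 1, 0, 32, 80, 90, 93], [3, 1, 4, 42, 99, 111, 103, 99], [2, 1, 0, 34, 85, 90, 91, 91], [1, 0, 6, 56, 97, 95, 88, 89], [1, 1, 5, 59, 94, 94, 99, 101]]
```

View pics/top13.png

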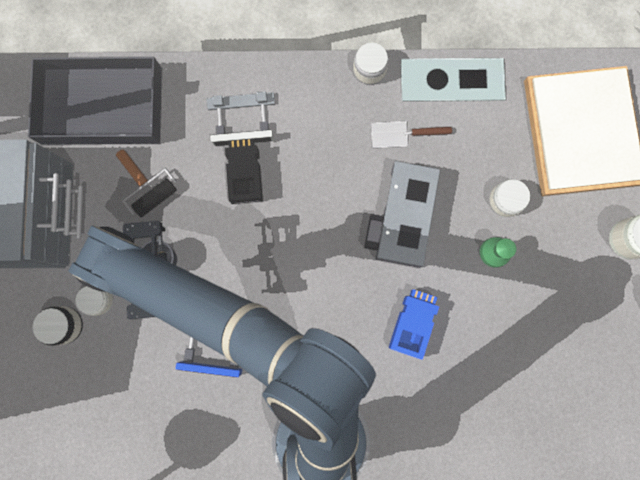

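The pack sits against the bar, and neither it nor the bar shifted under the last nudge. The spare and the bystanders are where they were, and the arm is clear. I'm handing in.

```bash
python3 -c "
from cell import *;print(hand_in())"
```

```text
the job is handed in; nothing more can be done
None
```

The charged pack is out of its bay and parked nose-on against the grey guard bar. I handed the job in at about 35 s. No verdict came back, so what follows is my own checks.

**What I did:** I pinched the pack's front wall and pulled it straight out of the bay. I slid it along the bench at constant tool height and turned it about 105°. Then I crept it up to the bar in steps of 1–2 mm and let go. Last, I nudged it gently from behind with shut fingers and backed the arm away.

**Last checks:**
- **Touching:** In the final nudge the pack stalled at about 8.6 N total, against about 5 N while sliding. The contact tips in the top view line up with the bar's face to within about 0.1 px, roughly 0.3 mm.
- **Square:** The pack's side edge reads 4.59° and the bar 4.61°. The noisier rear-edge fit disagreed at 5.5°; the same fit gave 4.65° before the nudge.
- **Centred:** The nose is within about 2 mm of the middle of the bar.
- **Bar:** Its face moved less than about 0.3 mm from the start, which is within the measuring noise.
- **Everything else:** In the last top view the spare is still in its bay and the knife, cans, brayer and muller look unmoved. I judged these by eye. The arm hides part of the ink can in that view, but it passed well above it.

**Possible slight lift:** While pinched, the tool tilted by up to about 1° from drag. The back of the pack may have risen a millimetre or so before I released it.

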